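# Set the ridge horse on its sloping roof tile and hold it while the joint takes

### The job

Take the stiff clay horse out of the plaster mould bottom by its saddle flaps and set it on the cross-scored patch of the sloping ridge tile on the tilting stand: centred on the patch, in line with the tile, head facing down the slope, with the plinth tilted to lie flush on the tile all over. The joint has not taken yet, so finish while still holding the horse in the gripper and pressing it lightly against the tile (a firm fingertip's push, about 10 N); do not knock the horse hard against the tile, and leave the stand's set pitch and everything else on the bench undisturbed.

Things in the scene. Friction and masses are not known exactly. Their poses are not given: they have to be found in the camera images.
- horse_mid (a point): Where to grip the horse that is to be set: the point midway between its two flat upright saddle flaps, over the plinth's middle and 46 mm above its underside. The flaps are 34 mm long (x), 28 mm high (z) and 46 mm apart over their outer faces (y). Axes: x points to the tail (the head is at -x), y across, z up, square to the plinth's underside.
- horse_nose (a point): Tip of the same horse's nose, 67 mm ahead of (-x) and 12 mm above horse_mid; axes as horse_mid.
- horse: That horse: dark grey, saddled, of stiff rigid clay, 0.24 to 0.4 kg, 82 mm high in all, on a flat plinth 90 (x) x 52 (y) x 12 mm; it stands with its plinth in the mould at first. Origin at the centre of the plinth's underside, axes as horse_mid.
- mould: Bottom piece of the plaster mould: a white block 170 (x) x 130 (y) x 40 mm, fixed on the bench. The plinth stands in the cavity in its top, 94 x 56 mm and 9 mm deep, with 2 mm of play all round; the horse's axes agree with the block's. Three round keys stand 7 mm above the top near its edges. Origin at the centre of its underside.
- seat (a point): Centre of the cross-scored patch (100 mm along x, 62 mm along y) on the flat crown of the ridge tile, on the crown's surface. Axes: x points straight up the slope, y level across it, z out of the crown, square to it. The slope is set somewhere from 18 to 35 degrees from level and stays as set unless forced.
- board: Brown-grey clay ridge tile, 200 mm long, flat crown 86 mm wide, flanks leaning outward below it, with the plywood board that carries it, hinged at its low end to a green iron tilting stand (base 250 x 170 mm). Origin on the hinge: 118 mm down the slope from seat and 60 mm under it; axes as seat. Nothing on the stand rises above the plane of the crown.
- side_piece_a: Bystander: a plaster side piece of the mould, 170 x 110 x 50 mm, lying hollow side up. Origin under its centre.
- side_piece_b: Bystander: the other plaster side piece, the same size.
- horse_b: Bystander: a finished clay horse like the one to be set, standing on the bench. Origin under its centre.
- horse_c: Bystander: another such horse.
- horse_d: Bystander: another such horse.
- modelling_tool: Bystander: a modelling tool with wooden handle and steel blade, 165 mm long, 13 mm thick, lying on the bench.
- bowl: Bystander: an empty blue bowl, 124 mm wide and 50 mm high.
Things that resemble listed ones, but are neither listed nor needed, are in the scene too. What is shaped like the mould but yellow is not meant.

How it is judged:
On the way:
1. the horse has been lifted clear of the mould in the gripper (z of horse_mid in the frame of mould above 0.105 m and contact force between horse and mould below 0.3 N and contact force between the fingers and horse above 2 N), for 0.2 s.
At the end, for the whole second after the job is handed in: Still gripped (over 4 N) and at rest, clear of the mould; the plinth flush on the ridge tile (within 2 degrees), its centre within 10 mm of the patch centre along and across the slope, in line within 6 degrees, head down the slope, bearing on the tile with 4 to 25 N (angle between the z axis of horse_mid and the z axis of seat, either way round below 0.035 rad and angle between the x axis of horse_mid and the x axis of seat, either way round below 0.1 rad and x of horse_mid in the frame of seat between -0.01 and 0.01 m and y of horse_mid in the frame of seat between -0.01 and 0.01 m and z of horse_mid in the frame of seat between 0.043 and 0.0485 m and x of horse_nose in the frame of seat below -0.04 m and contact force between horse and board between 4 and 25 N and contact force between the fingers and horse above 4 N and contact force between horse and mould below 0.3 N and linear speed of horse below 0.02 m/s); the arm keeps its last pose, push and grip.
It fails at once if the horse was knocked or pressed hard (over 45 N) against the ridge tile (contact force between horse and board above 45 N).
It fails at once if the tilting stand's set pitch was forced (tile shifted over 6 mm) (distance of seat from where it was at the start of the episode above 0.006 m).
It fails at once if a bystander was shifted more than 15 mm (distance of any of side_piece_a, side_piece_b, horse_b, horse_c, horse_d, modelling_tool, bowl from where it was at the start of the episode above 0.015 m).
It also fails if it takes over 43 s, if anything falls off the work surface, if the arm or the gripper's body presses on something with over 40 N, if the wrist force passes 120 N, or if a joint passes its speed limit or range.

### The arm

A 6-joint arm with a two-finger parallel gripper is mounted at the origin on the work surface. World frame = base frame: x ahead of the robot, y to its left, z up, the work surface at z = 0. Lengths are in m, angles in rad, forces in N, time in s.
With the tool pointing down it reaches from about 0.35 to 0.775 m from the base axis. Payload 5.5 kg.
Tool frame: the origin (TCP) lies at the very end of the fingers, on their centre line; the grasp point (between the pads) lies 19 mm behind it; z points along the fingers, y is the direction in which the jaws open and shut (so a half turn about z gives the same grasp; the last joint's range is limited). The gripper opens to 85 mm and grips with 20 to 120 N. Pads are 22 mm wide; open, the fingers measure 114 mm over their backs; the gripper's body (76 mm by 85 mm) begins 54 mm behind the grasp point. The pads swing forward as they close: fully open they stand 13 mm farther back than shut.
Start: joints at [-1.253, 0.313, 0.046, 1.304, 0, 1.431], TCP at [0.254, -0.516, 0.231] pointing down, gripper open.
Joint ranges: [-2.76, 2.76], [-0.86, 1.69], [-1.03, 1.26], [-2.2, 2.34], [-1.47, 1.5], [-3.14, 3.14]. Speed limits (rad/s): [2.57, 2.57, 3.14, 3.14, 3.14, 3.14].

### API

Orientations are given as a unit quaternion [w, x, y, z].
In Python, from workcell import get_state, vision, workorder, silhouettes, tip_of gives the robot as it stands.
- The arm moves only by the shell command python3 -m inch 'ROWS' [FORCE]. ROWS is JSON, a list of rows, each a list of 7 numbers: the shift along the tool's x, y, z in cm, then the turn, a rotation vector about the tool's x, y, z in degrees, then the finger opening in cm, from 0 to 8.54. In form: [[dx, dy, dz, rx, ry, rz, hand], ...]. A call has 1 to 5 rows; each row shifts and turns the commanded pose from where the row before left it, along the tool's axes as they then stand; what a row does not reach is not made up. A row lasts 1/10 s, in which the tool goes at most 50 mm and 8.59 degrees, less where a joint would pass 70% of its speed; a pose out of reach is approached as far as the arm can. A call with a gripper value outside its range is refused whole. The fingers move at their own pace and stop on an object; FORCE is the grip in N (left out, the last holds). Time passes only in rows, so rows that do not move let the fingers close. It gives the time, the measured TCP pose, the force and the opening at its end, in the units of the state.
- get_state(): the state, without advancing time (a new reading comes with each control period).
- vision.read_camera(name): name is "scene" or "top"; returns a dict with "pixels" (384x512x3 uint8, red, green, blue), "depth" (384x512 float32, m along the optical axis (not along the pixel's ray), 0 where there is no reading), "mtx" (3x3 intrinsics, pixels), "T" (4x4, takes a point from camera to world coordinates). Camera axes: x right, y up, looking along -z (the intrinsics and any distortion apply to the point x, -y, -z); pixel columns grow to the right and rows downward; lengths in m; the calibration is good to about 2 mm. A picture is of the moment at which its call begins.
- workorder.hand_in(): hands the job in, once; it reports no verdict.
Trained networks look in a picture, given as the dict that the camera call returned (one of the last four; its "shot" number tells which), for a name from the list of things; names that differ only in an ending like _2 or _b are one class to them, and where a whole thing is asked for, a point or a joint stands for the part that bears it (a point fixed in the world has none). Each returns a list of dicts, best first, with "confidence" (0 to 1); they miss things now and then, are a little off and sometimes report something else, mostly with a low value. They report only what shows in the picture. A call takes as long as a camera call. They do not tell look-alikes from the thing itself.
- silhouettes(picture, label): "mask" (384x512 bool, what is visible of it) and "location" ([column, row] in pixels, amid what is visible of it).
- tip_of(picture, label): "location" ([column, row] in pixels: a listed point, or the origin of a listed thing).
The state is a dict: "clock": time; "joint_pos": joint angles; "qvel": joint speeds; "tau": joint torques, N m; "tcp_pos": TCP position; "orientation": TCP orientation; "wrist_force": force on the tool from outside, world axes, zero at the start; "ft_torque": the same for the moment, N m; "finger_gap": finger opening in m.
Only numpy, scipy, OpenCV 4.12 (cv2) and the standard library are available. Lean on these libraries where they do the work, as an engineer would, in place of code of your own. Each camera call takes 0.05 s, during which the arm holds its last target.

## Working session

There is one attempt and no reset: what is moved stays moved. The work goes in short steps, Python scripts to look and compute and a shell command to move; the robot and the scene stay as the last step left them, time stands still between calls to the robot, and variables do not carry over. Pictures are saved under pics/ and viewed, and the job is handed in when it is done.

```bash
ls; mkdir -p pics; cat > h.py <<'E'
import numpy as np, cv2
from workcell import get_state, vision, workorder, silhouettes, tip_of
def shot(cam,name):
    p=vision.read_camera(cam); cv2.imwrite('pics/%s.png'%name,cv2.cvtColor(p['pixels'],cv2.COLOR_RGB2BGR)); return p
def world(p,mask=None):
    d=p['depth'];v,u=np.nonzero((d>0)&(mask if mask is not None else True))
    z=d[v,u];K=p['mtx'];x=(u-K[0,2])/K[0,0]*z;y=(v-K[1,2])/K[1,1]*z
    P=np.c_[x,-y,-z]; return P@p['T'][:3,:3].T+p['T'][:3,3],u,v
def proj(p,X):
    c=(np.asarray(X)-p['T'][:3,3])@p['T'][:3,:3];K=p['mtx'];return K[0,0]*c[...,0]/-c[...,2]+K[0,2],K[1,1]*-c[...,1]/-c[...,2]+K[1,2]
E
python3 - <<'E'
from h import *
np.set_printoptions(precision=4,suppress=True)
print(get_state())
for c in('scene','top'):
    p=shot(c,c+'0'); print(c,p['mtx'].tolist(),p['T'].tolist(),[k for k in p],(p['depth']>0).mean())
    np.savez('pics/%s0.npz'%c,**{k:p[k] for k in('pixels','depth','mtx','T')})
    for l in('horse','mould','board','horse_mid','seat'):
        for f in(silhouettes,tip_of):
            try:
                for r in f(p,l): print(c,f.__name__,l,round(r['confidence'],2),r['location'], r['mask'].sum() if 'mask' in r else '')
            except Exception as e: print(l,f.__name__,e)
E
```

```text
pics
{'clock': 0.0, 'joint_pos': array([-1.2526,  0.314 ,  0.045 ,  1.3036,  0.    ,  1.4312]), 'qvel': array([ 0.0009,  0.0003, -0.0018,  0.0001, -0.0008, -0.    ]), 'tau': array([  0.0011, -48.0628,  29.8533,   0.0194,   0.0001,   0.    ]), 'tcp_pos': array([ 0.254 , -0.5153,  0.2304]), 'orientation': array([-0.0009,  0.9739,  0.2269, -0.0001]), 'wrist_force': array([-0.2176, -0.5481, -0.0775]), 'ft_torque': array([ 0.0194,  0.021 , -0.009 ]), 'finger_gap': 0.08545999614628672}
scene [[424.3273799725318, 0.0, 255.11637838698059], [0.0, 424.3273799725318, 187.41440742064455], [0.0, 0.0, 1.0]] [[-0.43108882092368656, -0.5702974887985011, 0.6992304360829478, 1.5027447722628007], [0.9022954440218401, -0.2767869846474363, 0.33053274698161195, 0.45998752569633145], [0.005035888407827378, 0.7734014089720186, 0.6338966007386697, 0.9264509373620665], [0.0, 0.0, 0.0, 1.0]] ['pixels', 'depth', 'mtx', 'T', 'shot'] 0.9912618001302084
scene call horse 0.97 [228.3, 237.0] 651
scene call horse 0.85 [326.6, 198.3] 669
scene call horse 0.76 [176.8, 222.4] 505
scene call horse 0.66 [281.2, 259.7] 641
[... 1129 characters left out ...]
xels', 'depth', 'mtx', 'T', 'shot'] 0.9960530598958334
top call horse 0.85 [202.4, 117.1] 437
top call horse 0.8 [187.6, 197.9] 495
top call horse 0.8 [308.6, 121.7] 412
top call horse 0.75 [256.3, 122.3] 404
top call horse 0.71 [304.6, 121.6] 
top call horse 0.66 [200.7, 115.4] 
top call horse 0.58 [254.9, 122.5] 
top call horse 0.57 [191.0, 197.0] 
top call mould 0.87 [274.8, 242.6] 2052
top call mould 0.82 [195.0, 203.5] 1713
top call mould 0.95 [192.7, 199.0] 
top call board 0.94 [331.2, 174.4] 3295
top call board 0.62 [296.2, 175.2] 
top call horse_mid 0.81 [191.9, 195.4] 540
top call horse_mid 0.92 [190.0, 196.0] 
top call seat 0.78 [326.8, 172.8] 3420
top call seat 0.91 [321.3, 170.8]
```

```bash
python3 - <<'E'
import cv2
a=cv2.imread('pics/scene0.png');b=cv2.imread('pics/top0.png')
cv2.imwrite('pics/scene0_c.png',cv2.resize(a[110:310,100:450],None,fx=2.25,fy=2.25,interpolation=cv2.INTER_CUBIC))
cv2.imwrite('pics/top0_c.png',cv2.resize(b[90:290,140:420],None,fx=2.8,fy=2.8,interpolation=cv2.INTER_CUBIC))
E
```

```text
(no output)
```

View pics/scene0.png

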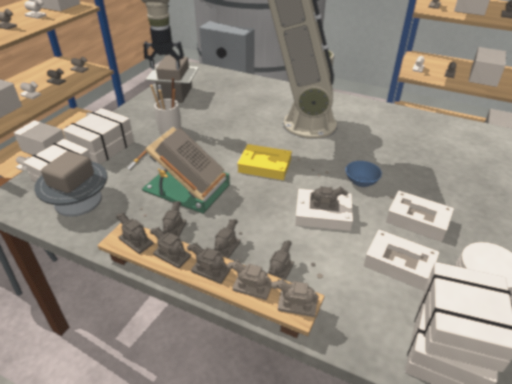

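View pics/scene0_c.png

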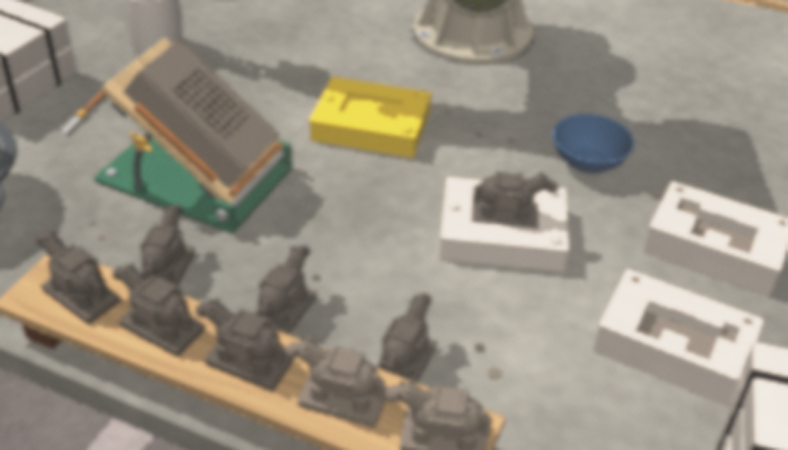

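View pics/top0.png

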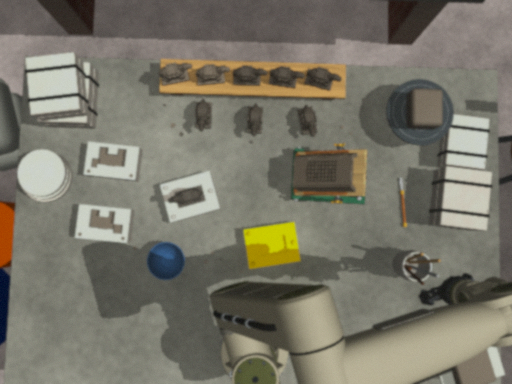

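View pics/top0_c.png

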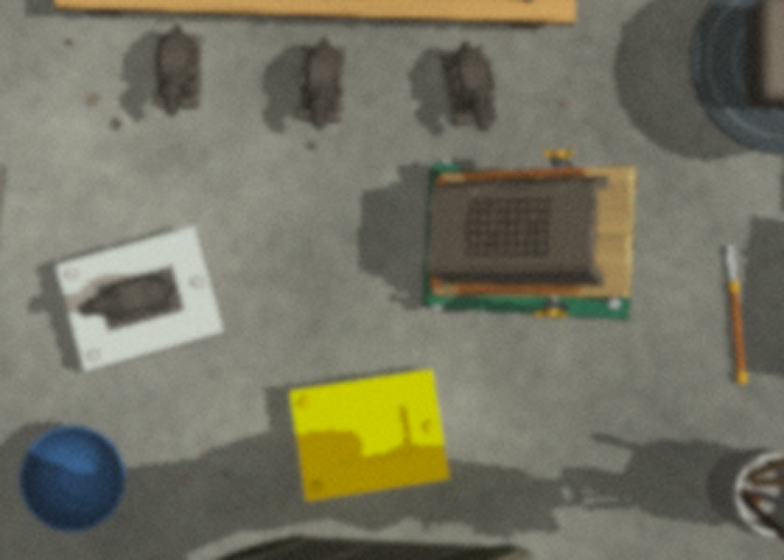

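The scene picture shows the saddled horse in the white mould at about (325,200), and the tile's high end at upper left. In the top picture the horse is at (187,197) with its head to the left (+y). The tile is centred near (325,173) and its patch near (321,171). Next I measure the geometry.

```bash
python3 - <<'E'
from h import *
np.set_printoptions(precision=4,suppress=True)
for c in('scene','top'):
    p=dict(np.load('pics/%s0.npz'%c))
    rgb=p['pixels'].astype(int)
    W,u,v=world(p)
    col=rgb[v,u]
    # bench check
    print(c,'bench z',np.median(W[(abs(W[:,0]-.6)<.05)&(abs(W[:,1]-.03)<.04)&(W[:,2]<.02),2]))
    # mould
    m=(abs(W[:,0]-.385)<.16)&(abs(W[:,1]-.155)<.16)&(col.min(1)>150)&(W[:,2]>.03)&(W[:,2]<.055)
    lab=np.zeros(p['depth'].shape,np.uint8);lab[v[m],u[m]]=1
    n,L,st,ce=cv2.connectedComponentsWithStats(lab); 
    for i in range(1,n):
        if st[i,4]<200: continue
        k=L[v,u]==i; k&=m
        r=cv2.minAreaRect((W[k,:2]*1000).astype(np.float32)); print(' mould cand',k.sum(),r,np.median(W[k,2]))
    # horse high pts
    m=(abs(W[:,0]-.385)<.2)&(abs(W[:,1]-.155)<.2)&(W[:,2]>.06)&(W[:,2]<.15)&(col.max(1)<140)
    if m.sum()>10:
        print(' horse',m.sum(),W[m].mean(0),W[m].max(0),W[m].min(0)); 
        # PCA
        q=W[m][:,:2];q=q-q.mean(0);w,V=np.linalg.eigh(q.T@q);print(V[:,-1])
    # board
    m=(abs(W[:,0]-.45)<.2)&(abs(W[:,1]+.2)<.2)&(W[:,2]>.04)&(W[:,2]<.25)&(col.max(1)-col.min(1)<45)&(col.max(1)<170)
    P=W[m];best=None;rng=np.random.default_rng(0)
    for _ in range(500):
        a=P[rng.choice(len(P),3,False)];nn=np.cross(a[1]-a[0],a[2]-a[0]);l=np.linalg.norm(nn)
        if l<1e-4: continue
        nn/=l;nn*=np.sign(nn[2])
        if nn[2]<.8 or nn[2]>.96: continue
        k=abs((P-a[0])@nn)<.004
        if best is None or k.sum()>best.sum(): best=k
    for _ in range(5):
        cc=P[best].mean(0);nn=np.linalg.svd(P[best]-cc)[2][2];nn*=np.sign(nn[2]);d=(P-cc)@nn;best=abs(d)<.004
    xs=-nn*nn[2]*-1; xs=np.array([0,0,1])-nn*nn[2];xs/=np.linalg.norm(xs);ys=np.cross(nn,xs)
    k=best; q=np.c_[(P[k]-cc)@xs,(P[k]-cc)@ys]
    r=cv2.minAreaRect((q*1000).astype(np.float32))
    print(' crown',k.sum(),'n',nn,'pitch',np.degrees(np.arccos(nn[2])),'x',xs,'rms',d[best].std()); print(r, 'centre',cc+xs*r[0][0]/1000+ys*r[0][1]/1000,np.percentile(q,[1,99],axis=0))
    # dark scoring
    idx=np.nonzero(m)[0][k]; br=col[idx].mean(1)
    dk=(br<np.median(br)-15); print(dk.sum(),'dark med',np.median(P[k][dk],0) if dk.sum() else '')
    for px in ([(321.3,170.8)] if c=='top' else [(194,156.8)]):
        K=p['mtx'];ray=p['T'][:3,:3]@np.array([(px[0]-K[0,2])/K[0,0],-(px[1]-K[1,2])/K[1,1],-1]);o=p['T'][:3,3]
        print(' net seat',o+ray*((cc-o)@nn)/(ray@nn))
    px=(190,196) if c=='top' else (322.8,197.0)
    K=p['mtx'];ray=p['T'][:3,:3]@np.array([(px[0]-K[0,2])/K[0,0],-(px[1]-K[1,2])/K[1,1],-1]);o=p['T'][:3,3]
    print(' net mid',o+ray*(.077-o[2])/ray[2])
E
```

```text
scene bench z -0.0004047459642607665
 mould cand 599 ((500.8201904296875, 227.01602172851562), (127.1012191772461, 168.92596435546875), 15.677957534790039) 0.04068789444146448
 horse 430 [0.5146 0.2367 0.089 ] [0.5347 0.2904 0.1149] [0.4822 0.188  0.0603]
[-0.3308  0.9437]
 crown 1430 n [0.022  0.5652 0.8246] pitch 34.44832244586601 x [-0.0321 -0.824   0.5657] rms 0.0018010313916412652
((0.43845367431640625, -1.9793586730957031), (106.35250091552734, 199.41455078125), 89.77723693847656) centre [ 0.5899 -0.188   0.1505] [[-0.0969 -0.0513]
 [ 0.0973  0.0478]]
121 dark med [ 0.5945 -0.1867  0.1499]
 net seat [ 0.5914 -0.1856  0.1487]
 net mid [0.5168 0.2245 0.077 ]
top bench z -0.00016920652599150543
 mould cand 1077 ((501.67291259765625, 225.32403564453125), (130.40884399414062, 169.8002166748047), 17.174949645996094) 0.03974054642735503
 horse 368 [0.4982 0.2297 0.095 ] [0.527  0.2878 0.1129] [0.4736 0.1811 0.0604]
[-0.2945  0.9556]
 crown 1479 n [0.0198 0.566  0.8242] pitch 34.4932257319527 x [-0.0288 -0.8237  0.5663] rms 0.0020831849640032367
((-3.8761138916015625, -0.333953857421875), (102.64767456054688, 203.127197265625), 88.92705535888672) centre [ 0.5841 -0.1924  0.1499] [[-0.1019 -0.0492]
 [ 0.0954  0.0492]]
49 dark med [ 0.5693 -0.1913  0.1495]
 net seat [ 0.5855 -0.1925  0.15  ]
 net mid [0.5001 0.22   0.077 ]
```

```bash
python3 - <<'E'
from h import *
n=np.array([.021,.5656,.8244]);n/=np.linalg.norm(n)
x=np.array([0,0,1])-n*n[2];x/=np.linalg.norm(x);y=np.cross(n,x)
o=np.array([.587,-.190,.1497]); 
for c in('top','scene'):
    p=dict(np.load('pics/%s0.npz'%c)); 
    a=np.arange(-.13,.1301,.0005);b=np.arange(-.08,.0801,.0005)
    A,B=np.meshgrid(a,b)
    U,V=proj(p,o+A[...,None]*x+B[...,None]*y)
    im=cv2.remap(p['pixels'],U.astype(np.float32),V.astype(np.float32),cv2.INTER_CUBIC)
    cv2.imwrite('pics/rect_%s.png'%c,cv2.resize(im[...,::-1],None,fx=1.4,fy=1.4))
    g=im.mean(2); g2=cv2.GaussianBlur(abs(g-cv2.GaussianBlur(g,(0,0),16)),(0,0),6)
    s=cv2.GaussianBlur(g,(0,0),4)
    print(c,'row',[int(t) for t in s[160,::10]]); print('col',[int(t) for t in s[::10,260]])
E
python3 - <<'E'
import cv2,numpy as np
a=cv2.imread('pics/rect_top.png');b=cv2.imread('pics/rect_scene.png')
f=np.vstack([a,b]);h,w=f.shape[:2]
s=min(1,590/h);cv2.imwrite('pics/rect2.png',cv2.resize(f,None,fx=s,fy=s));print(s,f.shape)
E
python3 -m inch '[[0,0,0,0,0,-8,8.0],[0,0,0,0,0,-8,8.0],[0,0,0,0,0,-8,8.0],[0,0,0,0,0,-8,8.0],[0,0,0,0,0,-8,8.0]]' 40
python3 -m inch '[[0,0,-1,0,0,-8,8.0],[0,0,-1,0,0,-8,8.0],[0,0,-1,0,0,-8,8.0],[0,0,0,0,0,-8,8.0],[0,0,0,0,0,-8,8.0]]'
python3 -c "
from workcell import get_state;print(get_state())"
```

```text
top row [84, 83, 84, 83, 82, 72, 64, 70, 75, 76, 77, 76, 76, 76, 74, 70, 63, 63, 62, 62, 63, 63, 66, 67, 64, 64, 59, 63, 62, 64, 67, 61, 60, 58, 63, 62, 64, 74, 77, 77, 77, 76, 75, 76, 78, 80, 88, 103, 121, 129, 129, 129, 129]
col [84, 82, 75, 61, 51, 52, 63, 69, 74, 70, 62, 62, 59, 60, 59, 60, 59, 57, 60, 58, 60, 62, 65, 73, 71, 66, 57, 64, 85, 108, 116, 114, 114]
scene row [85, 100, 126, 126, 112, 119, 123, 119, 118, 118, 118, 118, 118, 118, 117, 113, 104, 106, 104, 99, 107, 104, 103, 101, 99, 97, 93, 102, 102, 106, 107, 102, 105, 102, 104, 100, 106, 118, 121, 121, 121, 121, 121, 121, 121, 130, 156, 172, 171, 157, 143, 140, 140]
col [131, 141, 150, 152, 151, 148, 140, 128, 120, 111, 102, 99, 96, 95, 93, 91, 93, 93, 95, 97, 100, 105, 108, 115, 116, 110, 104, 100, 98, 97, 97, 97, 97]
0.6570155902004454 (898, 729, 3)
clock: 1.6
tcp_pos: [0.2541, -0.5158, 0.2313]
orientation: [0.0, 0.836, 0.549, -0.0]
wrist_force: [-0.5, 0.5, 0.3]
finger_gap: 0.0803
clock: 2.1
tcp_pos: [0.2542, -0.5161, 0.2618]
orientation: [0.0, 0.598, 0.802, -0.0]
wrist_force: [-0.2, 0.0, -0.4]
finger_gap: 0.0798
{'clock': 2.1, 'joint_pos': array([-1.25262230e+00,  3.07145502e-01,  1.11845595e-01,  1.37446561e+00,
        1.77360561e-06,  2.91691618e-02]), 'qvel': array([ 1.07397458e-03,  3.41914595e-03, -1.04586430e-02, -2.83655479e-03,
       -8.74418659e-04, -1.38417394e+00]), 'tau': array([ 1.31958083e-02, -4.83926511e+01,  3.04695368e+01,  9.56480886e-03,
        1.85585404e-04,  1.45962507e+00]), 'tcp_pos': array([ 0.25421284, -0.51609977,  0.26180982]), 'orientation': array([ 4.22449849e-04,  5.97913583e-01,  8.01560404e-01, -2.95261926e-04]), 'wrist_force': array([-0.24334229,  0.00170684, -0.44317306]), 'ft_torque': array([0.02143916, 0.03152487, 0.05589982]), 'finger_gap': 0.07979919166391199}
```

View pics/rect2.png

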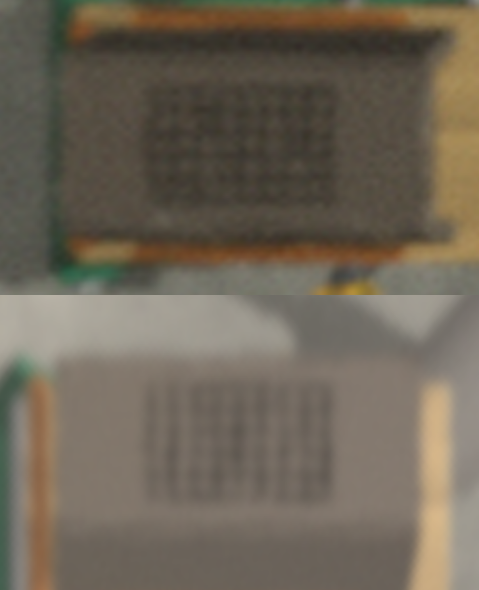

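Both views put the patch centre at about (0.5863, -0.1904, 0.150), with a pitch of 34.5°. Now I move over the mould.

```bash

python3 -m inch '[[4,2.8,0,0,0,0,8.0],[4,2.8,0,0,0,0,8.0],[4,2.8,0,0,0,0,8.0],[4,2.8,0,0,0,0,8.0],[4,2.8,0,0,0,0,8.0]]'
python3 -m inch '[[4,2.8,0,0,0,0,8.0],[4,2.8,0,0,0,0,8.0],[4,2.8,0,0,0,0,8.0],[4,2.8,0,0,0,0,8.0],[4,2.8,0,0,0,0,8.0]]'
python3 -m inch '[[4,2.8,0,0,0,0,8.0],[4,2.8,0,0,0,0,8.0],[4,2.8,0,0,0,0,8.0],[4,2.8,0,0,0,0,8.0],[4,2.8,0,0,0,0,8.0]]'
python3 -m inch '[[4,2.8,0,0,0,0,8.0],[0,0,0,0,0,0,8.0],[0,0,0,0,0,0,8.0]]'
cat > d.py <<'E'
import sys
from h import *
from scipy.spatial.transform import Rotation as R
def Rt(s): q=s['orientation']; return R.from_quat([q[1],q[2],q[3],q[0]])
if __name__=='__main__':
    s=get_state();r=Rt(s);t=np.array([float(a) for a in sys.argv[1:4]])
    print('tool axes\n',r.as_matrix().round(4)); print('need cm tool',(r.inv().apply(t-s['tcp_pos'])*100).round(2)); print('q',s['joint_pos'].round(3),s['wrist_force'].round(2),s['finger_gap'])
E
python3 d.py .5013 .2262 .055
python3 - <<'E'
from h import *
a=shot('scene','s1');b=shot('top','t1')
s=get_state()
for n,p in(('s1',a),('t1',b)):
    i=p['pixels'][...,::-1].copy();u,v=proj(p,np.array([.5013,.2262,.1]));u,v=int(u),int(v)
    c=i[max(0,v-65):v+65,max(0,u-80):u+80];cv2.imwrite('pics/%s_c.png'%n,cv2.resize(c,None,fx=4,fy=4,interpolation=cv2.INTER_CUBIC))
E
```

```text
clock: 2.6
tcp_pos: [0.3329, -0.2829, 0.2614]
orientation: [0.0, 0.601, 0.8, -0.0]
wrist_force: [1.3, 0.5, -0.0]
finger_gap: 0.08
clock: 3.1
tcp_pos: [0.4115, -0.0516, 0.2617]
orientation: [0.001, 0.6, 0.8, 0.0]
wrist_force: [1.5, -0.2, -0.2]
finger_gap: 0.0801
clock: 3.6
tcp_pos: [0.49, 0.1799, 0.2615]
orientation: [0.0, 0.6, 0.8, 0.0]
wrist_force: [1.1, -1.1, 0.0]
finger_gap: 0.0804
clock: 3.9
tcp_pos: [0.5052, 0.2249, 0.2606]
orientation: [-0.0, 0.599, 0.801, -0.001]
wrist_force: [0.1, 0.1, -0.4]
finger_gap: 0.0803
tool axes
 [[-2.819e-01  9.594e-01 -1.200e-03]
 [ 9.594e-01  2.819e-01 -8.000e-04]
 [-4.000e-04 -1.400e-03 -1.000e+00]]
need cm tool [ 0.24 -0.3  20.56]
q [ 0.274  0.265  0.052  1.359 -0.     1.559] [ 0.09  0.07 -0.37] 0.08027575693652293
```

View pics/s1_c.png

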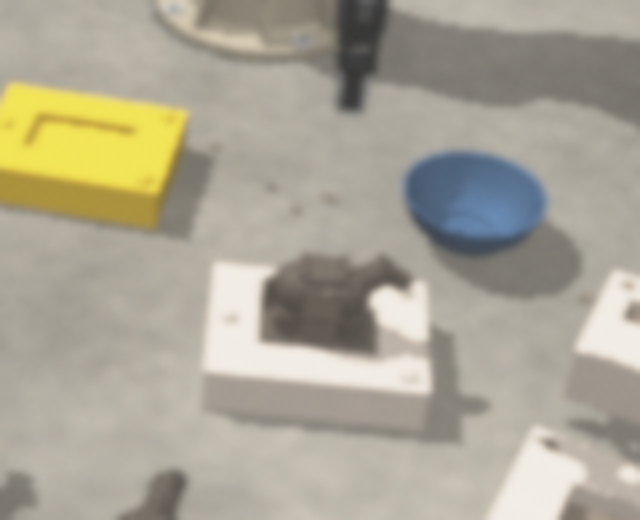

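View pics/t1_c.png

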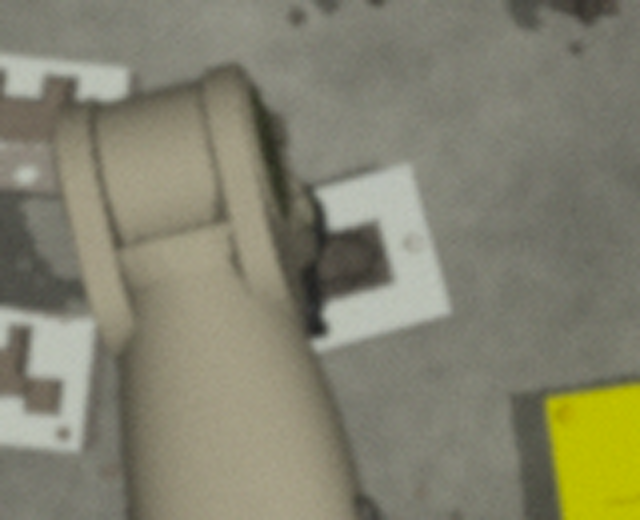

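The scene picture shows the fingers straddling above the saddled horse in the white mould. In the top picture the wrist covers the head. I go down over the flaps.

```bash

python3 -m inch '[[0.24,-0.3,3,0,0,0,8.0],[0,0,4,0,0,0,8.0],[0,0,4,0,0,0,8.0],[0,0,3,0,0,0,8.0],[0,0,0,0,0,0,8.0]]'
python3 -m inch '[[0,0,0,0,0,0,8.0]]'
python3 d.py .5013 .2262 .055
python3 - <<'E'
from h import *
a=shot('scene','s2')
for n,p in(('s2',a),):
    i=p['pixels'][...,::-1].copy();u,v=proj(p,np.array([.5013,.2262,.1]));u,v=int(u),int(v)
    c=i[max(0,v-45):v+45,max(0,u-60):u+60];cv2.imwrite('pics/%s_c.png'%n,cv2.resize(c,None,fx=6,fy=6,interpolation=cv2.INTER_CUBIC))
E
```

```text
clock: 4.5
tcp_pos: [0.4984, 0.2227, 0.1176]
orientation: [-0.002, 0.601, 0.799, -0.003]
wrist_force: [0.1, -0.0, -0.0]
finger_gap: 0.0802
clock: 4.6
tcp_pos: [0.5018, 0.2241, 0.1221]
orientation: [-0.0, 0.601, 0.799, -0.0]
wrist_force: [0.7, 0.3, 0.7]
finger_gap: 0.08
tool axes
 [[-2.777e-01  9.607e-01 -2.000e-04]
 [ 9.607e-01  2.777e-01 -3.000e-04]
 [-2.000e-04 -3.000e-04 -1.000e+00]]
need cm tool [0.22 0.01 6.71]
q [ 0.274  0.321 -0.217  1.032 -0.     1.564] [0.72 0.34 0.66] 0.07995600780533398
```

View pics/s2_c.png

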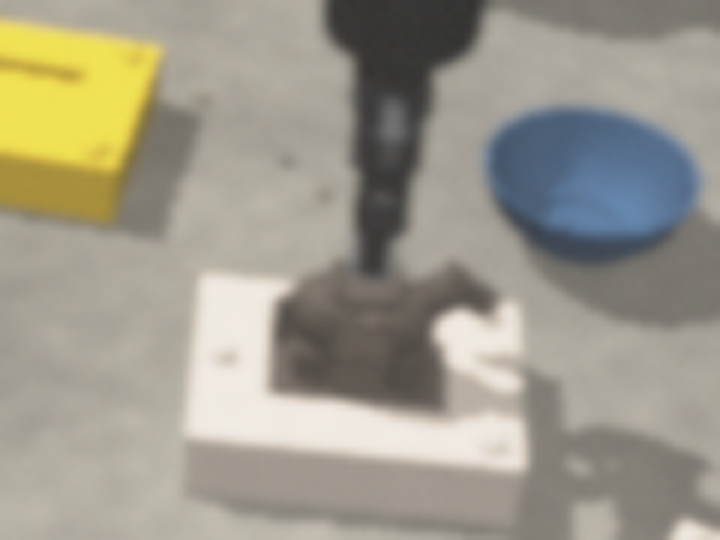

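```bash

python3 -m inch '[[0.1,0,1.5,0,0,0,8.0],[0,0,1.5,0,0,0,8.0],[0,0,1.5,0,0,0,8.0],[0,0,1.5,0,0,0,8.0],[0,0,0.5,0,0,0,8.0]]'
python3 -m inch '[[0,0,0,0,0,0,8.0],[0,0,0,0,0,0,8.0]]'
python3 d.py .5013 .2262 .055
python3 - <<'E'
from h import *
a=shot('scene','s3')
for n,p in(('s3',a),):
    i=p['pixels'][...,::-1].copy();u,v=proj(p,np.array([.5013,.2262,.1]));u,v=int(u),int(v)
    c=i[max(0,v-45):v+45,max(0,u-60):u+60];cv2.imwrite('pics/%s_c.png'%n,cv2.resize(c,None,fx=6,fy=6,interpolation=cv2.INTER_CUBIC))
E
```

```text
clock: 5.15
tcp_pos: [0.5026, 0.2262, 0.0574]
orientation: [0.001, 0.6, 0.8, 0.001]
wrist_force: [0.3, 0.9, -0.4]
finger_gap: 0.0801
clock: 5.35
tcp_pos: [0.5028, 0.2265, 0.0579]
orientation: [0.001, 0.6, 0.8, 0.001]
wrist_force: [0.5, 0.5, -0.5]
finger_gap: 0.0799
tool axes
 [[-2.793e-01  9.602e-01  2.500e-03]
 [ 9.602e-01  2.793e-01  6.000e-04]
 [-1.000e-04  2.500e-03 -1.000e+00]]
need cm tool [ 0.01 -0.15  0.29]
q [ 0.278  0.38  -0.306  0.883 -0.     1.565] [ 0.45  0.51 -0.46] 0.07988122387457834
```

View pics/s3_c.png

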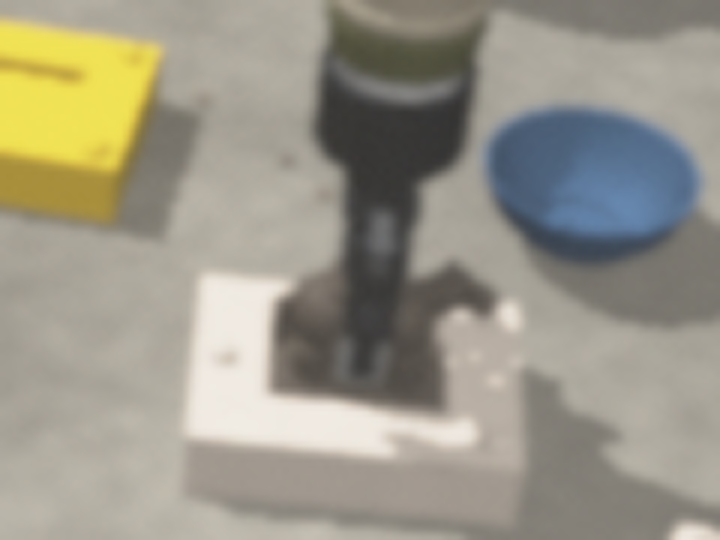

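The near finger stands on the saddle at crop (362,350), well over the flap. I close the gripper.

```bash

python3 -m inch '[[0,-0.15,0.25,0,0,0,6.0],[0,0,0,0,0,0,5.2],[0,0,0,0,0,0,4.4],[0,0,0,0,0,0,4.0],[0,0,0,0,0,0,4.0]]' 30
python3 -m inch '[[0,0,0,0,0,0,4.0],[0,0,0,0,0,0,4.0],[0,0,0,0,0,0,3.5]]' 60
python3 d.py .5013 .2262 .055
```

```text
clock: 5.9
tcp_pos: [0.5031, 0.2267, 0.0552]
orientation: [0.002, 0.6, 0.8, 0.002]
wrist_force: [4.1, 1.4, 2.3]
finger_gap: 0.0455
clock: 6.2
tcp_pos: [0.5031, 0.2267, 0.0553]
orientation: [0.002, 0.6, 0.8, 0.002]
wrist_force: [5.5, 1.4, 2.8]
finger_gap: 0.0452
tool axes
 [[-2.798e-01  9.601e-01  5.800e-03]
 [ 9.601e-01  2.798e-01  1.600e-03]
 [-1.000e-04  6.000e-03 -1.000e+00]]
need cm tool [ 0.   -0.19  0.03]
q [ 0.278  0.381 -0.312  0.872 -0.     1.565] [5.45 1.44 2.82] 0.0451556523566326
```

Gripped at a 45 mm gap. I relieve the side load, then lift.

```bash

python3 -m inch '[[0,0.15,0,0,0,0,3.5],[0,0,0,0,0,0,3.5]]'
python3 -m inch '[[0,0,-0.5,0,0,0,3.5],[0,0,-1,0,0,0,3.5],[0,0,-1.5,0,0,0,3.5],[0,0,-2,0,0,0,3.5],[0,0,0,0,0,0,3.5]]'
python3 -m inch '[[0,0,-3,0,0,0,3.5],[0,0,-4,0,0,0,3.5],[0,0,-4,0,0,0,3.5],[0,0,-3,0,0,0,3.5],[0,0,0,0,0,0,3.5]]'
python3 -m inch '[[0,0,0,0,0,0,3.5],[0,0,0,0,0,0,3.5]]'
python3 d.py .5013 .2262 .055
python3 - <<'E'
from h import *
from d import Rt
a=shot('scene','s4');s=get_state()
for n,p in(('s4',a),):
    i=p['pixels'][...,::-1].copy();u,v=proj(p,s['tcp_pos']);u,v=int(u),int(v);print(u,v)
    c=i[max(0,v-45):v+45,max(0,u-60):u+60];cv2.imwrite('pics/%s_c.png'%n,cv2.resize(c,None,fx=6,fy=6,interpolation=cv2.INTER_CUBIC))
    for l in('horse_mid','horse_nose','horse'): print(l,[(round(r['confidence'],2),r['location']) for r in tip_of(p,l)])
    R=Rt(s); print('pred mid',proj(p,s['tcp_pos']+R.apply([0,0,-.022])), 'nose',proj(p,s['tcp_pos']+R.apply([.067,0,-.034])))
E
```

```text
clock: 6.4
tcp_pos: [0.5032, 0.2267, 0.0552]
orientation: [0.001, 0.6, 0.8, 0.001]
wrist_force: [2.3, 0.1, 6.7]
finger_gap: 0.0454
clock: 6.9
tcp_pos: [0.5019, 0.2265, 0.1053]
orientation: [0.0, 0.6, 0.8, 0.001]
wrist_force: [2.2, -1.2, -2.3]
finger_gap: 0.0454
clock: 7.4
tcp_pos: [0.5031, 0.2268, 0.2471]
orientation: [0.002, 0.6, 0.8, 0.002]
wrist_force: [0.3, -0.6, -2.8]
finger_gap: 0.0452
clock: 7.6
tcp_pos: [0.5002, 0.2259, 0.2412]
orientation: [-0.001, 0.6, 0.8, -0.002]
wrist_force: [-0.1, -0.4, -2.2]
finger_gap: 0.045
tool axes
 [[-0.2795  0.9601 -0.0043]
 [ 0.9602  0.2795 -0.0013]
 [-0.     -0.0045 -1.    ]]
need cm tool [-0.    0.19 18.62]
q [ 0.278  0.263  0.002  1.314 -0.     1.566] [-0.07 -0.39 -2.23] 0.04498522743716961
331 150
horse_mid [(0.77, [327.8, 146.6])]
horse_nose [(0.9, [357.9, 139.1])]
horse [(0.97, [331.6, 157.2]), (0.91, [175.7, 226.1]), (0.9, [278.2, 267.4]), (0.6, [223.9, 247.4])]
pred mid (np.float64(332.14764203509327), np.float64(143.705479091735)) nose (np.float64(356.9123498458182), np.float64(142.36296381139857))
```

View pics/s4_c.png

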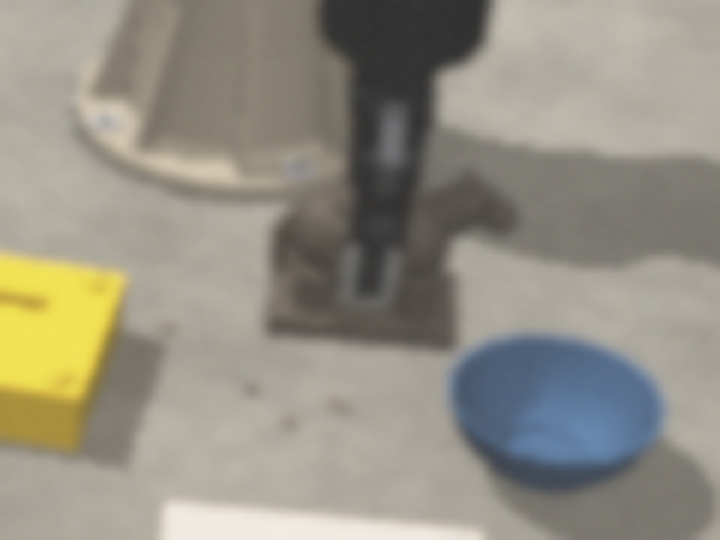

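The scene picture shows the horse hanging level in the gripper with its plinth at crop (268–457, 290–345), clear of the mould. Next I work out the transfer.

```bash
cat > tgt.py <<'E'
import sys
from h import *
from d import Rt
from scipy.spatial.transform import Rotation as R
n=np.array([.021,.5656,.8244]);n/=np.linalg.norm(n)
x=np.array([0,0,1])-n*n[2];x/=np.linalg.norm(x);y=np.cross(n,x)
seat=np.array([.5863,-.1904,.1497])
RT=R.from_matrix(np.c_[-x,y,-n])
H0=.0242
def rep(h):
    s=get_state();r=Rt(s);t=seat+n*(H0+h)
    print('tcp',s['tcp_pos'].round(4),'seat frame mm',(np.r_[(s['tcp_pos']-seat)@x,(s['tcp_pos']-seat)@y,(s['tcp_pos']-seat)@n-H0]*1000).round(1))
    print('need cm tool',(r.inv().apply(t-s['tcp_pos'])*100).round(2),'rotvec deg',np.degrees((r.inv()*RT).as_rotvec()).round(2))
    print('q',s['joint_pos'].round(3),'F',s['wrist_force'].round(2),'Fn',(s['wrist_force']@n).round(2),s['finger_gap'].round(4),s['clock'])
if __name__=='__main__': rep(float(sys.argv[1]))
E
python3 tgt.py .1
```

```text
tcp [0.5008 0.2261 0.2421] seat frame mm [-288.2 -100.9  285.7]
need cm tool [-35.7   -1.22  -0.99] rotvec deg [  5.36 -34.14  17.85]Traceback (most recent call last):
  File "tgt.py", line 15, in <module>
    if __name__=='__main__': rep(float(sys.argv[1]))
                             ~~~^^^^^^^^^^^^^^^^^^^^
  File "tgt.py", line 14, in rep
    print('q',s['joint_pos'].round(3),'F',s['wrist_force'].round(2),'Fn',(s['wrist_force']@n).round(2),s['finger_gap'].round(4),s['clock'])
                                                                                                       ^^^^^^^^^^^^^^^^^^^^^
AttributeError: 'float' object has no attribute 'round'
```

```bash
sed -i "s/s\['finger_gap'\].round(4)/round(s['finger_gap'],4)/" tgt.py
python3 -m inch '[[-2.5,0,-0.5,0,0,0,3.5],[-4,0,-0.5,0,0,0,3.5],[-4,-0.2,0,0,0,0,3.5],[-4,-0.2,0,0,0,0,3.5],[-4,-0.2,0,0,0,0,3.5]]'
python3 -m inch '[[-4,-0.2,0,0,0,0,3.5],[-4,-0.2,0,0,0,0,3.5],[-4,-0.2,0,0,0,0,3.5],[-3.2,0,0,0,0,0,3.5],[-2,0,0,0,0,0,3.5]]'
python3 -m inch '[[0,0,0,0.89,-5.69,2.98,3.5],[0,0,0,0.89,-5.69,2.98,3.5],[0,0,0,0.89,-5.69,2.98,3.5],[0,0,0,0,0,0,3.5]]'
python3 tgt.py .1
```

```text
clock: 8.3
tcp_pos: [0.5475, 0.0456, 0.2532]
orientation: [-0.0, 0.6, 0.8, -0.0]
wrist_force: [0.7, 0.3, -2.4]
finger_gap: 0.0454
clock: 8.8
tcp_pos: [0.59, -0.1223, 0.2528]
orientation: [-0.0, 0.601, 0.799, -0.0]
wrist_force: [0.1, -0.1, -3.1]
finger_gap: 0.0451
clock: 9.2
tcp_pos: [0.5892, -0.1169, 0.2526]
orientation: [0.104, 0.652, 0.743, -0.108]
wrist_force: [0.3, 0.7, -1.3]
finger_gap: 0.0455
tcp [ 0.5892 -0.1169  0.2526] seat frame mm [ -2.4   0.2 102.3]
need cm tool [-0.29 -0.07  0.15] rotvec deg [  2.82 -17.16   9.09]
q [-0.185  0.313  0.064  1.251 -0.292  1.245] F [ 0.32  0.69 -1.28] Fn -0.66 0.0455 9.2
```

```bash

python3 -m inch '[[0,0,0,0.93,-5.7,3.02,3.5],[0,0,0,0.93,-5.7,3.02,3.5],[0,0,0,0.93,-5.7,3.02,3.5],[0,0,0,0,0,0,3.5],[0,0,0,0,0,0,3.5]]'
python3 tgt.py .1
python3 -m inch '[[0,0,0,0,0,0,3.5],[0,0,0,0,0,0,3.5]]'
python3 tgt.py .03
python3 - <<'E'
from h import *
from d import Rt
for cam in('scene','top'):
    p=shot(cam,'x5'+cam);s=get_state()
    i=p['pixels'][...,::-1].copy();u,v=proj(p,s['tcp_pos']);u,v=int(u),int(v);print(u,v)
    c=i[max(0,v-50):v+50,max(0,u-66):u+66];cv2.imwrite('pics/x5%s_c.png'%cam,cv2.resize(c,None,fx=5.5,fy=5.5,interpolation=cv2.INTER_CUBIC))
    np.savez('pics/x5%s.npz'%cam,**{k:p[k] for k in('pixels','depth','mtx','T')})
E
```

```text
clock: 9.7
tcp_pos: [0.5899, -0.1193, 0.253]
orientation: [0.204, 0.688, 0.663, -0.212]
wrist_force: [-0.2, -0.4, -2.2]
finger_gap: 0.045
tcp [ 0.5899 -0.1193  0.253 ] seat frame mm [ -0.3   1.  101.2]
need cm tool [-0.03 -0.1   0.12] rotvec deg [-0.03 -0.22 -0.03]
q [-0.051  0.366  0.047  1.243 -0.598  1.555] F [-0.15 -0.4  -2.24] Fn -2.08 0.045 9.7
clock: 9.9
tcp_pos: [0.59, -0.1207, 0.2545]
orientation: [0.206, 0.69, 0.661, -0.212]
wrist_force: [0.3, -0.1, -2.9]
finger_gap: 0.0451
tcp [ 0.59   -0.1207  0.2545] seat frame mm [  1.8   1.1 101.7]
need cm tool [ 0.17 -0.11  7.17] rotvec deg [ 0.03 -0.1  -0.3 ]
q [-0.053  0.364  0.047  1.242 -0.6    1.557] F [ 0.28 -0.09 -2.9 ] Fn -2.43 0.0451 9.9
209 132
301 164
```

View pics/x5scene_c.png

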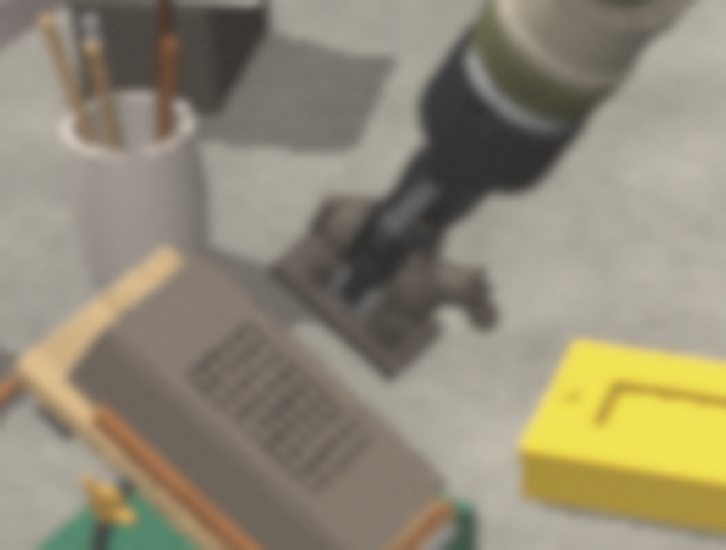

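View pics/x5top_c.png

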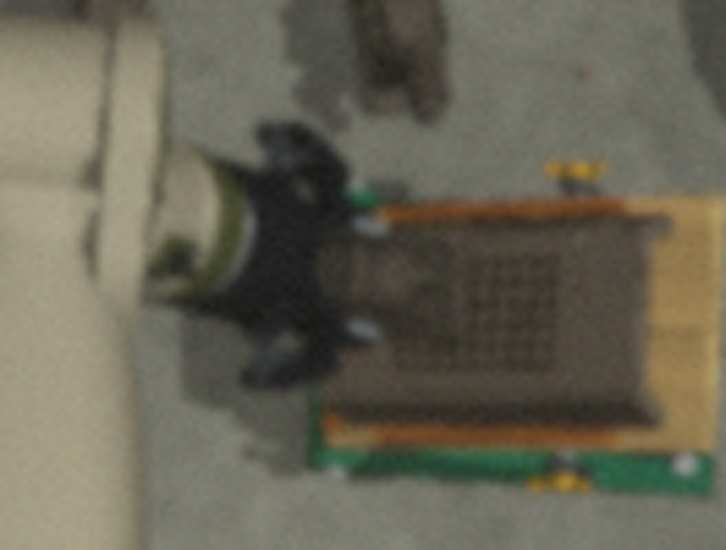

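The scene picture shows the plinth parallel to the crown, hovering above the patch with its head down the slope. I approach.

```bash

python3 -m inch '[[0.1,-0.1,1.5,0,0,0,3.5],[0,0,2,0,0,0,3.5],[0,0,2,0,0,0,3.5],[0,0,1.5,0,0,0,3.5],[0,0,0,0,0,0,3.5]]'
python3 -m inch '[[0,0,0,0,0,0,3.5],[0,0,0,0,0,0,3.5]]'
python3 tgt.py .01
python3 -m inch '[[0,0,0.5,0,0,0,3.5],[0,0,0.5,0,0,0,3.5],[0,0,0.3,0,0,0,3.5],[0,0,0,0,0,0,3.5],[0,0,0,0,0,0,3.5]]'
python3 tgt.py .01
python3 - <<'E'
from h import *
for cam in('scene','top'):
    p=shot(cam,'x6'+cam);s=get_state()
    i=p['pixels'][...,::-1].copy();u,v=proj(p,s['tcp_pos']);u,v=int(u),int(v);print(u,v)
    c=i[max(0,v-36):v+36,max(0,u-48):u+48];cv2.imwrite('pics/x6%s_c.png'%cam,cv2.resize(c,None,fx=8,fy=8,interpolation=cv2.INTER_CUBIC))
    np.savez('pics/x6%s.npz'%cam,**{k:p[k] for k in('pixels','depth','mtx','T')})
E
```

```text
clock: 10.5
tcp_pos: [0.5859, -0.1596, 0.1938]
orientation: [0.204, 0.689, 0.661, -0.214]
wrist_force: [-0.2, 0.7, -2.6]
finger_gap: 0.0452
clock: 10.7
tcp_pos: [0.588, -0.1584, 0.1967]
orientation: [0.207, 0.689, 0.661, -0.212]
wrist_force: [-0.3, 0.1, -2.2]
finger_gap: 0.0454
tcp [ 0.588  -0.1584  0.1967] seat frame mm [ 0.2  0.5 32.6]
need cm tool [ 0.02 -0.05  2.26] rotvec deg [ 0.09 -0.02 -0.27]
q [-0.116  0.373 -0.086  1.056 -0.599  1.479] F [-0.25  0.09 -2.15] Fn -1.73 0.0454 10.7
clock: 11.2
tcp_pos: [0.587, -0.1659, 0.1847]
orientation: [0.206, 0.689, 0.661, -0.213]
wrist_force: [-0.2, 0.1, -3.0]
finger_gap: 0.0457
tcp [ 0.587  -0.1659  0.1847] seat frame mm [-0.4 -0.2 18.5]
need cm tool [-0.04  0.02  0.85] rotvec deg [-0.01 -0.02 -0.22]
q [-0.129  0.378 -0.109  1.021 -0.598  1.464] F [-0.16  0.08 -2.96] Fn -2.4 0.0457 11.2
199 148
314 168
```

View pics/x6scene_c.png

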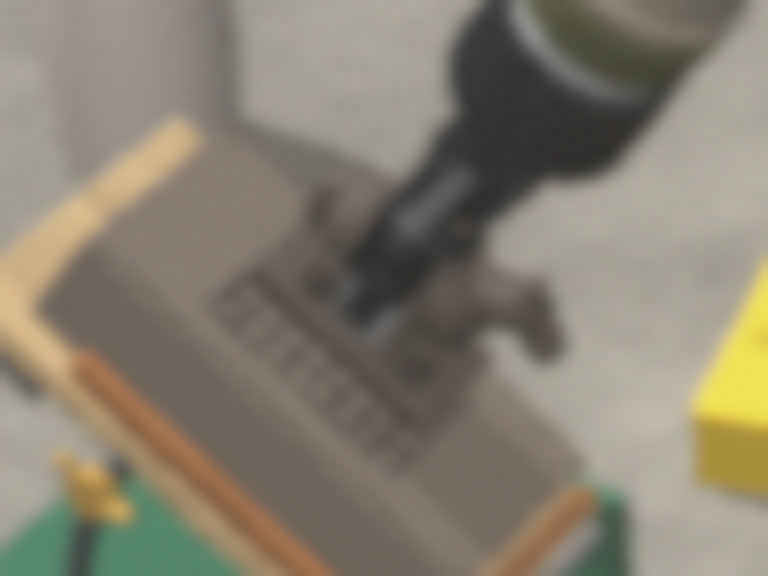

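View pics/x6top_c.png

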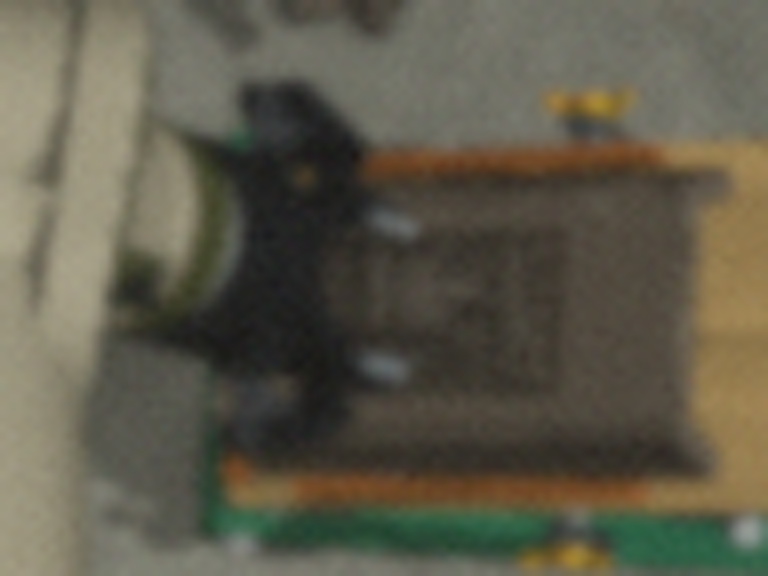

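The scene picture shows the plinth 18 mm above the patch and parallel to it. In the top picture it is centred across the patch, with the finger tips at crop rows 222 and 368. I creep down.

```bash

python3 -m inch '[[0,0,0.4,0,0,0,3.5],[0,0,0.4,0,0,0,3.5],[0,0,0.3,0,0,0,3.5],[0,0,0,0,0,0,3.5],[0,0,0,0,0,0,3.5]]'
python3 tgt.py 0
python3 -m inch '[[0,0,0.2,0,0,0,3.5],[0,0,0.2,0,0,0,3.5],[0,0,0,0,0,0,3.5],[0,0,0,0,0,0,3.5]]'
python3 tgt.py 0
```

```text
clock: 11.8
tcp_pos: [0.5867, -0.1722, 0.1755]
orientation: [0.206, 0.689, 0.661, -0.213]
wrist_force: [0.0, 0.4, -2.4]
finger_gap: 0.0449
tcp [ 0.5867 -0.1722  0.1755] seat frame mm [-0.4 -0.2  7.4]
need cm tool [-0.04  0.02  0.74] rotvec deg [-0.02 -0.02 -0.23]
q [-0.14   0.382 -0.127  0.992 -0.598  1.451] F [ 0.04  0.37 -2.38] Fn -1.75 0.0449 11.8
clock: 12.2
tcp_pos: [0.5868, -0.1744, 0.1724]
orientation: [0.206, 0.689, 0.661, -0.213]
wrist_force: [0.2, 0.4, -2.8]
finger_gap: 0.0452
tcp [ 0.5868 -0.1744  0.1724] seat frame mm [-0.4 -0.1  3.6]
need cm tool [-0.04  0.01  0.36] rotvec deg [ 0.   -0.02 -0.23]
q [-0.143  0.383 -0.133  0.981 -0.597  1.446] F [ 0.25  0.39 -2.77] Fn -2.05 0.0452 12.2
```

```bash

python3 -m inch '[[0,0,0.1,0,0,0,3.5],[0,0,0.1,0,0,0,3.5],[0,0,0,0,0,0,3.5],[0,0,0,0,0,0,3.5]]'
python3 tgt.py 0
python3 -m inch '[[0,0,0.1,0,0,0,3.5],[0,0,0,0,0,0,3.5],[0,0,0,0,0,0,3.5]]'
python3 tgt.py 0
python3 -m inch '[[0,0,0.1,0,0,0,3.5],[0,0,0,0,0,0,3.5],[0,0,0,0,0,0,3.5]]'
python3 tgt.py 0; python3 -c "
from h import *;s=get_state();print(s['ft_torque'])"
```

```text
clock: 12.6
tcp_pos: [0.5867, -0.1755, 0.1707]
orientation: [0.206, 0.689, 0.661, -0.213]
wrist_force: [0.7, 0.6, -3.1]
finger_gap: 0.0452
tcp [ 0.5867 -0.1755  0.1707] seat frame mm [-0.4 -0.1  1.6]
need cm tool [-0.04  0.01  0.16] rotvec deg [ 0.   -0.02 -0.23]
q [-0.145  0.384 -0.136  0.976 -0.597  1.444] F [ 0.72  0.55 -3.12] Fn -2.25 0.0452 12.6
clock: 12.9
tcp_pos: [0.5868, -0.1761, 0.17]
orientation: [0.206, 0.689, 0.661, -0.213]
wrist_force: [-0.8, -0.5, -2.8]
finger_gap: 0.0448
tcp [ 0.5868 -0.1761  0.17  ] seat frame mm [-0.4 -0.1  0.6]
need cm tool [-0.04  0.01  0.06] rotvec deg [ 0.01 -0.02 -0.23]
q [-0.146  0.385 -0.138  0.974 -0.597  1.443] F [-0.79 -0.54 -2.78] Fn -2.61 0.0448 12.9
clock: 13.2
tcp_pos: [0.5868, -0.1762, 0.1699]
orientation: [0.206, 0.689, 0.662, -0.213]
wrist_force: [-2.3, 5.1, 5.8]
finger_gap: 0.0452
tcp [ 0.5868 -0.1762  0.1699] seat frame mm [-0.2 -0.   0.5]
need cm tool [-0.02  0.    0.05] rotvec deg [ 0.05 -0.02 -0.22]
q [-0.146  0.384 -0.139  0.972 -0.597  1.442] F [-2.32  5.07  5.75] Fn 7.56 0.0452 13.2
[ 0.9864868   0.5940119  -0.43832974]
```

Contact is made at about 10 N normal. There is some side force, so I back off to take a moment baseline and check whether the plinth bears flush.

```bash
cat > ft.py <<'E'
from h import *
from tgt import *
F=[];M=[];X=[]
for i in range(6):
    vision.read_camera('top'); s=get_state(); F.append(s['wrist_force']);M.append(s['ft_torque']);X.append(s['tcp_pos'])
B=np.c_[x,y,n]
F=np.array(F)@B;M=np.array(M)@B
print('F seat',F.mean(0).round(2),'sd',F.std(0).round(2),'M seat',M.mean(0).round(3),'sd',M.std(0).round(3),'pos mm',((np.mean(X,0)-seat)@B*1000).round(2))
E
python3 ft.py; python3 -m inch '[[0,0,-0.3,0,0,0,3.5],[0,0,0,0,0,0,3.5],[0,0,0,0,0,0,3.5],[0,0,0,0,0,0,3.5]]'; python3 ft.py; python3 tgt.py 0
```

```text
F seat [-1.47 -2.47  6.75] sd [0.31 0.72 0.65] M seat [-0.766  0.934 -0.029] sd [0.022 0.023 0.023] pos mm [-2.600e-01 -1.000e-02  2.467e+01]
clock: 13.9
tcp_pos: [0.5867, -0.1751, 0.1712]
orientation: [0.206, 0.689, 0.661, -0.213]
wrist_force: [0.8, 0.6, -2.7]
finger_gap: 0.0451
F seat [-1.29  0.33 -2.15] sd [0.39 0.64 0.68] M seat [-0.002  0.781  0.003] sd [0.029 0.012 0.024] pos mm [-0.41 -0.14 26.56]
tcp [ 0.5868 -0.175   0.1715] seat frame mm [-0.4 -0.1  2.5]
need cm tool [-0.04  0.01  0.25] rotvec deg [-0.   -0.02 -0.23]
q [-0.144  0.384 -0.135  0.979 -0.597  1.445] F [-0.05  0.19 -1.97] Fn -1.52 0.0455 14.2
```

```bash

python3 -m inch '[[0,0,0.2,0,0,0,3.5],[0,0,0,0,0,0,3.5],[0,0,0,0,0,0,3.5]]'; python3 ft.py
python3 -m inch '[[0,0,0.05,0,0,0,3.5],[0,0,0,0,0,0,3.5],[0,0,0,0,0,0,3.5]]'; python3 ft.py
python3 -m inch '[[0,-0.05,0,0,0,0,3.5],[0,0,0,0,0,0,3.5],[0,0,0,0,0,0,3.5]]'; python3 ft.py
python3 tgt.py 0
```

```text
clock: 14.5
tcp_pos: [0.5868, -0.1761, 0.17]
orientation: [0.206, 0.689, 0.661, -0.213]
wrist_force: [-0.6, -0.0, -1.6]
finger_gap: 0.0454
F seat [-1.1   0.39 -1.7 ] sd [0.33 0.39 0.45] M seat [ 0.023  0.783 -0.003] sd [0.021 0.018 0.022] pos mm [-0.36 -0.05 24.82]
clock: 15.1
tcp_pos: [0.5868, -0.1762, 0.1699]
orientation: [0.206, 0.689, 0.661, -0.213]
wrist_force: [-0.9, 2.7, 2.3]
finger_gap: 0.0452
F seat [-1.2  -1.59  4.73] sd [0.64 0.37 0.38] M seat [-0.56   0.859  0.02 ] sd [0.063 0.038 0.025] pos mm [-0.28 -0.04 24.68]
clock: 15.7
tcp_pos: [0.5868, -0.1762, 0.1699]
orientation: [0.206, 0.689, 0.661, -0.212]
wrist_force: [1.2, 4.1, 5.3]
finger_gap: 0.0455
F seat [-1.38 -0.02  7.1 ] sd [0.31 0.42 0.4 ] M seat [-0.198  0.897  0.058] sd [0.025 0.036 0.023] pos mm [-0.24 -0.08 24.68]
tcp [ 0.5868 -0.1762  0.1699] seat frame mm [-0.2 -0.1  0.5]
need cm tool [-0.02  0.01  0.05] rotvec deg [ 0.07 -0.02 -0.25]
q [-0.146  0.384 -0.139  0.972 -0.597  1.442] F [-0.36  5.57  5.67] Fn 7.81 0.0453 16.0
```

The bearing point is now well inside the plinth (about -12 mm along, -16 mm across) at about 9 N, so the plinth is seated face to face. A last look at centring follows.

```bash
python3 - <<'E'
from h import *
from tgt import *
ims=[]
o=np.array([.587,-.190,.1497])
for cam in('scene','top'):
    p=shot(cam,'x7'+cam);s=get_state()
    i=p['pixels'][...,::-1].copy();u,v=proj(p,s['tcp_pos']);u,v=int(u),int(v)
    c=i[max(0,v-36):v+36,max(0,u-48):u+48];ims.append(cv2.resize(c,None,fx=4,fy=4,interpolation=cv2.INTER_CUBIC))
    for l in('horse_mid','horse_nose','seat'):
        for r in tip_of(p,l)[:2]:
            K=p['mtx'];px=r['location'];ray=p['T'][:3,:3]@np.array([(px[0]-K[0,2])/K[0,0],-(px[1]-K[1,2])/K[1,1],-1]);q=p['T'][:3,3]
            h={'horse_mid':.046,'horse_nose':.058,'seat':0}[l]
            X=q+ray*((seat+n*h-q)@n)/(ray@n)-seat
            print(cam,l,round(r['confidence'],2),'seat mm',(X@np.c_[x,y,n]*1000).round(1))
    A,B=np.meshgrid(np.arange(-.13,.1301,.0005),np.arange(-.08,.0801,.0005))
    U,V=proj(p,o+A[...,None]*x+B[...,None]*y)
    ims.append(cv2.remap(i,U.astype(np.float32),V.astype(np.float32),cv2.INTER_CUBIC))
im=[cv2.resize(a,(400,290)) for a in ims]
cv2.imwrite('pics/x7.png',np.vstack([np.hstack(im[:2]),np.hstack(im[2:])]))
E
```

```text
scene horse_mid 0.57 seat mm [ 4.1 16.5 46. ]
scene horse_nose 0.92 seat mm [-63.9 -22.   58. ]
scene seat 0.93 seat mm [ 1.2 -4.2  0. ]
top horse_mid 0.79 seat mm [ 1.4  5.8 46. ]
top horse_mid 0.45 seat mm [20.2 -6.  46. ]
top horse_nose 0.43 seat mm [-560.7 -324.7   58. ]
top seat 0.92 seat mm [-9.8  2.4 -0. ]
```

View pics/x7.png

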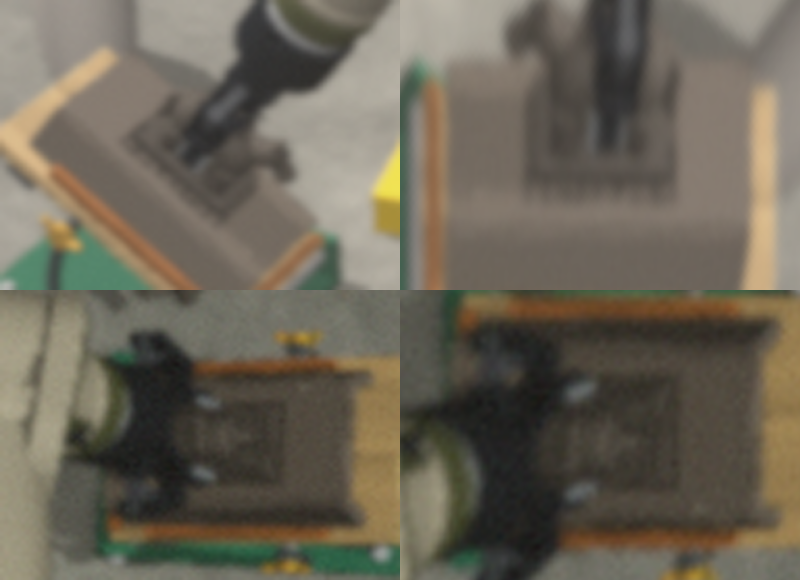

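```bash
python3 - <<'E'
from h import *
from tgt import *
ims=[]
for cam in('scene','top'):
  for f in ('pics/x7%s.png'%cam,'pics/%s0.png'%cam):
    i=cv2.imread(f);p=dict(np.load('pics/%s0.npz'%cam))
    A,B=np.meshgrid(np.arange(-.07,.0701,.00035),np.arange(-.05,.0501,.00035))
    U,V=proj(p,seat+A[...,None]*x+B[...,None]*y)
    r=cv2.remap(i,U.astype(np.float32),V.astype(np.float32),cv2.INTER_CUBIC)
    r=cv2.convertScaleAbs(r,alpha=1.5 if cam=='scene' else 2)
    def P(a,b): return int((a+.07)/.00035),int((b+.05)/.00035)
    cv2.rectangle(r,P(-.05,-.031),P(.05,.031),(0,255,255),1)
    if 'x7' in f: cv2.rectangle(r,P(-.045,-.026),P(.045,.026),(0,0,255),1)
    ims.append(r)
cv2.imwrite('pics/x8.png',np.vstack([np.hstack(ims[:2]),np.hstack(ims[2:])]));print(r.shape)
E
```

```text
(286, 401, 3)
```

View pics/x8.png

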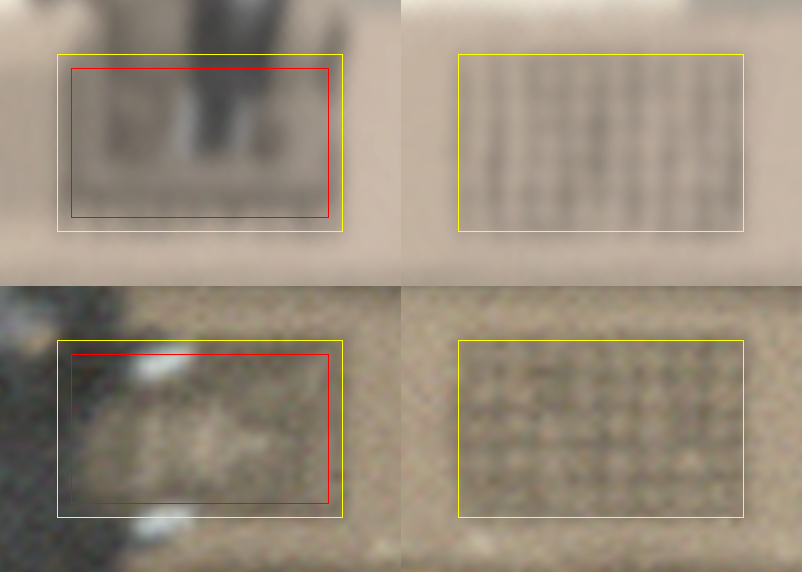

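Both views show the plinth inside the patch outline, in line with it and off centre by a few mm at most (scene about -3.5 mm across, top about +1 mm). I check the force once more and hand in.

```bash
python3 ft.py; python3 tgt.py 0; python3 -c "
from workcell import workorder;print(workorder.hand_in())"
```

```text
F seat [-0.94 -0.32  7.2 ] sd [0.89 0.53 0.44] M seat [-0.208  0.877  0.049] sd [0.038 0.034 0.045] pos mm [-0.25 -0.08 24.68]
tcp [ 0.5867 -0.1762  0.1699] seat frame mm [-0.3 -0.1  0.5]
need cm tool [-0.03  0.01  0.05] rotvec deg [ 0.07 -0.02 -0.25]
q [-0.146  0.384 -0.139  0.972 -0.597  1.442] F [0.55 3.42 6.  ] Fn 6.89 0.0455 16.7
the job is handed in; nothing more can be done
None
```

I lifted the horse out of the white mould by its saddle flaps and set it on the tile's scored patch, head down the slope. It is still held in the gripper and pressed lightly against the tile. The job was handed in at about 16.7 s of the 43 s; no verdict is reported.

What the last checks showed:
- **Pressing force:** about 9 N against the tile, steady over several readings, with side force near zero. The stand was not knocked at contact; the highest normal push I read was about 10 N.
- **Flushness:** the tool is within 0.3° of the measured crown plane, which has a pitch of about 34.5°. The moment readings put the pressure inside the plinth's outline, not at an edge. The first press did show side load, so I backed off, shifted 0.5 mm across the slope and pressed again.
- **Centring:** from the arm's position the horse is within 1 mm of the patch centre. The pictures disagree a little across the slope. The scene camera suggests about 3.5 mm to one side and the top camera about 1 mm to the other. Both are inside the 10 mm limit.
- **Disagreement:** once the gripper hid the horse, the networks' points were poor. They put `horse_mid` 6 to 17 mm across the slope from the patch centre, and I set those readings aside.
- **Bystanders:** I saw no sign that the arm touched any of them. I did not measure their positions again at the end.

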